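# Set out stepped busbar insulators on a mounting channel

### The job

Set out the four red-brown standoff insulators for a stepped busbar: stand one upright on each brass-coloured plate of the steel channel, centred over the bolt hole, shortest next to the green-and-yellow earth block and each one taller than the last going away from it. Leave them standing free, and do not shift or knock over the whip antenna.

Things in the scene. Friction and masses are not known exactly. Their poses are not given: they have to be found in the camera images.
- insulator_30: The shortest of four red-brown ribbed resin standoff insulators: an upright solid round barrel 30 mm high and 30 mm across, about 40 g, with a brass insert in the middle of its top; loose, it stands on the bench on its end. Origin at the centre of its underside, z along its axis, up.
- insulator_45: The second shortest of four red-brown ribbed resin standoff insulators: an upright solid round barrel 45 mm high and 37 mm across, about 85 g, with a brass insert in the middle of its top; loose, it stands on the bench on its end. Origin at the centre of its underside, z along its axis, up.
- insulator_60: The second tallest of four red-brown ribbed resin standoff insulators: an upright solid round barrel 60 mm high and 44 mm across, about 160 g, with a brass insert in the middle of its top; loose, it stands on the bench on its end. Origin at the centre of its underside, z along its axis, up.
- insulator_75: The tallest of four red-brown ribbed resin standoff insulators: an upright solid round barrel 75 mm high and 50 mm across, about 250 g, with a brass insert in the middle of its top; loose, it stands on the bench on its end. Origin at the centre of its underside, z along its axis, up.
- plate_1: Brass-coloured square base plate, 54 x 54 x 5 mm, dark bolt hole in its centre, fixed on top of the grey steel strut channel (430 x 42 mm, 21 mm high); first from the robot's left (+y). Plates stand 70 to 86 mm apart. Origin: centre of its underside; upper face 5 mm above that, 26 mm above the bench. y runs along the channel to plate_1's end, z up.
- plate_2: Brass-coloured square base plate, 54 x 54 x 5 mm, dark bolt hole in its centre, fixed on top of the grey steel strut channel (430 x 42 mm, 21 mm high); second from the robot's left. Plates stand 70 to 86 mm apart. Origin: centre of its underside; upper face 5 mm above that, 26 mm above the bench. y runs along the channel to plate_1's end, z up.
- plate_3: Brass-coloured square base plate, 54 x 54 x 5 mm, dark bolt hole in its centre, fixed on top of the grey steel strut channel (430 x 42 mm, 21 mm high); second from the robot's right. Plates stand 70 to 86 mm apart. Origin: centre of its underside; upper face 5 mm above that, 26 mm above the bench. y runs along the channel to plate_1's end, z up.
- plate_4: Brass-coloured square base plate, 54 x 54 x 5 mm, dark bolt hole in its centre, fixed on top of the grey steel strut channel (430 x 42 mm, 21 mm high); first from the robot's right (-y). Plates stand 70 to 86 mm apart. Origin: centre of its underside; upper face 5 mm above that, 26 mm above the bench. y runs along the channel to plate_1's end, z up.
- earth_block: Green-and-yellow striped earth terminal block, 46 mm across the channel, 24 mm along it, 34 mm high, fixed on the channel at one end of the row, beyond plate_1 or beyond plate_4 (it changes), about 73 mm from that plate's centre; a plain grey end bracket 26 mm high is at the other end. Origin: centre of its underside.
- antenna: Black whip antenna standing loose on its round foot on the bench, outside one end of the channel: foot 31 mm across, 12 mm high, thin rod up to 155 mm above the bench. Origin at the centre of the foot's underside, z up the rod. A bystander: it stays where it stands.
There are look-alikes about, which are no part of the job. Leave any orange, pink or purple look-alike of the insulator_30 alone.

How it is judged:
By the outcome, as a careful person would: the job done as asked, in the order asked, and still so for the second after the job is handed in, with the robot touching nothing.
It also fails if it takes over 106 s, if anything falls off the work surface, if the arm or the gripper's body presses on something with over 40 N, if the wrist force passes 120 N, or if a joint passes its speed limit or range.

### The arm

A 6-joint arm with a two-finger parallel gripper is mounted at the origin on the work surface. World frame = base frame: x ahead of the robot, y to its left, z up, the work surface at z = 0. Lengths are in m, angles in rad, forces in N, time in s.
With the tool pointing down it reaches from about 0.35 to 0.975 m from the base axis. Payload 4.9 kg.
Tool frame: the origin (TCP) lies on the centre line of the jaws, within the pads' length; the fingertips stand ctrl.tcp_to_tips ahead of it and the grasp point (between the pads) lies 3 mm ahead of it (ctrl.tcp_to_tips is the distance from the TCP to the fingertips, in m); z points along the fingers, y is the direction in which the jaws open and shut (so a half turn about z gives the same grasp; the last joint's range is limited). The gripper opens to 85 mm and grips with 20 to 120 N. Pads are 22 mm wide; open, the fingers measure 114 mm over their backs; the gripper's body (76 mm by 85 mm) begins 54 mm behind the grasp point. The pads swing forward as they close: fully open they stand 13 mm farther back than shut.
Start: joints at [1.155, 0.053, 1.613, -0, 1.476, -0.119], TCP at [0.183, 0.598, 0.253] pointing down, gripper open.
Joint ranges: [-3.01, 3.01], [-1.01, 2.22], [0.06, 2.58], [-1.02, 4.17], [0.09, 2.62], [-3.14, 3.14]. Speed limits (rad/s): [2.57, 2.57, 3.14, 3.14, 3.14, 3.14].

### API

Orientations are given as a rotation vector (axis times angle).
In Python, from station import ctrl, vision gives the robot as it stands.
- The arm moves only by the tool jog_arm, never from a script. Its argument "deltas" is a list of rows, each a list of 7 numbers: the turn, a rotation vector about the tool's x, y, z in rad, then the shift along the tool's x, y, z in cm, then the opening, from 0 (shut) to 1 (fully open). A call has 1 to 12 rows; each row shifts and turns the commanded pose from where the row before left it, along the tool's axes as they then stand; what a row does not reach is not made up. A row lasts 1/12 s, in which the tool goes at most 41.7 mm and 7.16 degrees, less where a joint would pass 70% of its speed; a pose out of reach is approached as far as the arm can. A call with a gripper value outside its range is refused whole. The fingers move at their own pace and stop on an object; "grip_force" is the grip in N (left out, the last holds). Time passes only in rows, so rows that do not move let the fingers close. It gives the time, the measured TCP pose, the force and the opening at its end, in the units of the state.
- ctrl.get_obs(): the state, without advancing time (a new reading comes with each control period).
- vision.get_image(name): name is "scene" or "side" or "wrist"; returns (picture, depth): 400x640x3 uint8, red, green, blue; 400x640 float32, m along the optical axis (not along the pixel's ray), 0 where there is no reading.
- vision.calibration(name): a dict with "fx", "fy", "cx", "cy" (pixels), "rvec" (rotation vector, rad) and "tvec" (3), from world to camera coordinates, as OpenCV has them; the wrist camera has in their place "hand_eye" (4x4, takes a point from camera to tool coordinates, whose origin is the TCP and whose axes are the flange's). Camera axes: x right, y down, z forward; pixel columns grow to the right and rows downward; lengths in m; the calibration is good to about 2 mm. A picture is of the moment at which its call begins: read the wrist's pose just before it. calibration takes no time and is no camera call.
- ctrl.finish_job(): hands the job in, once; it reports no verdict.
The state is a dict: "t": time; "q": joint angles; "dq": joint speeds; "effort": joint torques, N m; "tool_pos": TCP position; "tool_rot": TCP orientation; "contact_force": force on the tool from outside, world axes, zero at the start; "wrist_torque": the same for the moment, N m; "opening": finger opening in m.
Only numpy, scipy, OpenCV 4.12 (cv2) and the standard library are available. Lean on these libraries where they do the work, as an engineer would, in place of code of your own. Each camera call takes 0.05 s, during which the arm holds its last target. There are 200 camera calls.

## Working session

There is one attempt and no reset: what is moved stays moved. The work goes in short steps, Python scripts to look and compute and a tool call to move; the robot and the scene stay as the last step left them, time stands still between calls to the robot, and variables do not carry over. Pictures are saved under pics/ and viewed, about 12 in all and at most 16, crops included, and the job is handed in when it is done.

Besides the shell and the picture viewer there is one more tool, called after "Emit:" as a command line: name --pt "numbers of a row" for each row, then --argument value for the rest. jog_arm: Moves the arm, as the interface text tells. Its arguments: {"type":"object","properties":{"deltas":{"type":"array"},"grip_force":{"type":"number"}},"required":["deltas"]}

```bash
mkdir -p pics
cat > h.py <<'E'
import numpy as np, cv2
from station import ctrl, vision
def grab(n):
    o=ctrl.get_obs(); im,d=vision.get_image(n); return o,im,d
def save(im,name): cv2.imwrite('pics/'+name,cv2.cvtColor(im,cv2.COLOR_RGB2BGR))
def cloud(n,d,o=None):
    c=vision.calibration(n); v,u=np.mgrid[:d.shape[0],:d.shape[1]]
    P=np.stack([(u-c['cx'])/c['fx']*d,(v-c['cy'])/c['fy']*d,d],-1)
    if n=='wrist':
        H=np.array(c['hand_eye']); P=P@H[:3,:3].T+H[:3,3]
        R=cv2.Rodrigues(np.array(o['tool_rot'],float))[0]; return P@R.T+np.array(o['tool_pos'])
    R=cv2.Rodrigues(np.array(c['rvec'],float))[0]; return (P-np.array(c['tvec']).ravel())@R
E
python3 - <<'E'
from h import *
o=ctrl.get_obs(); print(o, ctrl.tcp_to_tips)
print(cv2.Rodrigues(np.array(o['tool_rot'],float))[0].round(3))
for n in('scene','side'):
    o,im,d=grab(n); save(im,n+'0.png'); np.savez(n+'0.npz',im=im,d=d,P=cloud(n,d))
E
```

```text
{'t': 0.0, 'q': array([ 1.15499596e+00,  5.33280733e-02,  1.61429576e+00,  3.39577375e-05,
        1.47597010e+00, -1.18999525e-01]), 'dq': array([ 5.66621999e-04, -6.18177230e-05, -1.59839088e-04,  4.37435662e-04,
       -3.46654494e-04, -6.52842913e-04]), 'effort': array([-2.43578106e-04, -3.93684947e+01, -3.70177639e+01, -1.01689232e-04,
        6.94522445e-03,  1.15445249e-05]), 'tool_pos': array([0.18254786, 0.59715027, 0.25207975]), 'tool_rot': array([-4.64426171e-01, -3.10650553e+00,  3.01731583e-03]), 'contact_force': array([-0.01347981, -0.13961688,  0.58853476]), 'wrist_torque': array([ 0.035959  , -0.0180789 , -0.00629265]), 'opening': 0.08546224923519494} 0.022
[[-0.956  0.292 -0.001]
 [ 0.292  0.956 -0.002]
 [ 0.    -0.002 -1.   ]]
```

View pics/scene0.png

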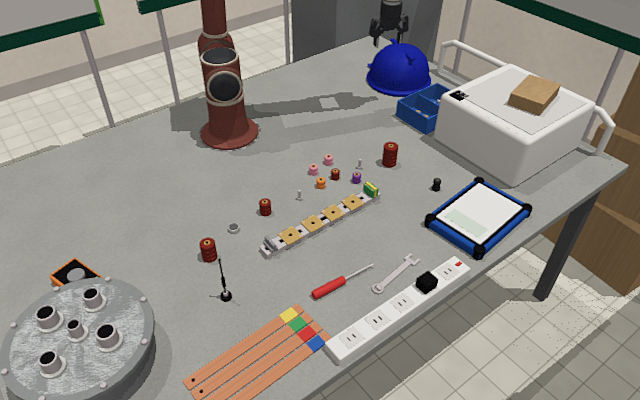

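View pics/side0.png

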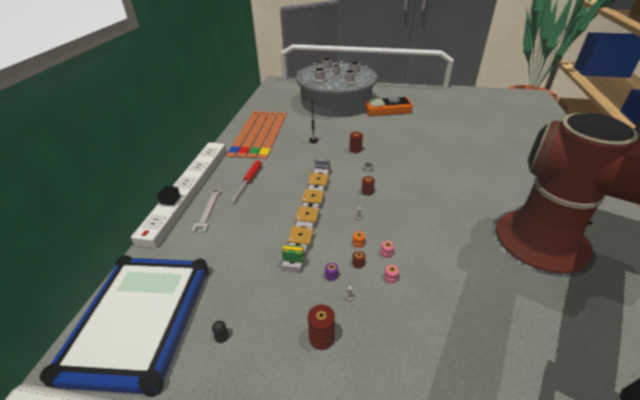

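The scene view shows the channel running from the earth block (370,190; +y end) to the grey bracket (267,245). The insulators are at (390,155), (335,174), (265,207) and (208,250), and the antenna is at (225,295). The 30 sits among look-alikes.

Run:
```python
from h import *
for n in('scene','side'):
    z=np.load(n+'0.npz'); im,P=z['im'],z['P']
    hsv=cv2.cvtColor(im,cv2.COLOR_RGB2HSV); H,S,V=hsv[...,0],hsv[...,1],hsv[...,2]
    ok=(P[...,2]>.006)&(P[...,2]<.2)&(P[...,0]>.3)&(P[...,0]<.95)&(abs(P[...,1])<.5)
    k,l,st,c=cv2.connectedComponentsWithStats(ok.astype(np.uint8),connectivity=4)
    print(n)
    for i in range(1,k):
        if st[i,4]<12: continue
        m=l==i; Q=P[m]; zt=np.percentile(Q[:,2],97); T=Q[Q[:,2]>zt-.006]; mid=(T[:,:2].min(0)+T[:,:2].max(0))/2
        print(c[i].round(),st[i,4],'top',zt.round(3),'mid',mid.round(3),'ext',np.ptp(T[:,:2],axis=0).round(3),'rgb',im[m].mean(0).round())
    m=(H>14)&(H<28)&(S>110)&(P[...,2]>.015)&(P[...,2]<.035)
    k,l,st,c=cv2.connectedComponentsWithStats(m.astype(np.uint8))
    for i in range(1,k):
        if st[i,4]>25: print('plate?',c[i].round(),st[i,4],np.median(P[l==i],0).round(3),P[l==i].mean(0).round(3))
```

```text
scene
[389. 153.] 330 top 0.078 mid [0.494 0.345] ext [0.051 0.045] rgb [91. 36. 29.]
[328. 158.] 77 top 0.035 mid [0.369 0.177] ext [0.029 0.029] rgb [170. 114. 119.]
[359. 163.] 25 top 0.039 mid [0.454 0.245] ext [0.009 0.009] rgb [131. 125. 123.]
[313. 169.] 83 top 0.033 mid [0.379 0.106] ext [0.028 0.027] rgb [169. 113. 118.]
[334. 173.] 82 top 0.033 mid [0.441 0.148] ext [0.026 0.029] rgb [108.  59.  44.]
[356. 177.] 88 top 0.034 mid [0.501 0.193] ext [0.025 0.031] rgb [109.  72. 109.]
[475. 215.] 4209 top 0.039 mid [0.85  0.358] ext [0.2   0.283] rgb [152. 159. 169.]
[320. 182.] 87 top 0.033 mid [0.448 0.084] ext [0.029 0.029] rgb [173. 109.  60.]
[436. 183.] 90 top 0.04 mid [0.685 0.376] ext [0.023 0.028] rgb [39. 38. 37.]
[319. 220.] 2078 top 0.05 mid [ 0.589 -0.011] ext [0.049 0.399] rgb [162. 146. 113.]
[299. 194.] 30 top 0.038 mid [ 0.456 -0.009] ext [0.009 0.011] rgb [138. 132. 130.]
[264. 206.] 182 top 0.048 mid [ 0.443 -0.13 ] ext [0.036 0.036] rgb [102.  48.  37.]
[233. 227.] 87 top 0.019 mid [ 0.449 -0.247] ext [0.034 0.03 ] rgb [123. 122. 119.]
[207. 249.] 338 top 0.
[... 7017 characters left out ...]
497 0.197] ext [0.028 0.027] rgb [103.  69.  99.]
[391. 273.] 200 top 0.031 mid [0.365 0.183] ext [0.028 0.029] rgb [167. 101. 104.]
[349. 293.] 68 top 0.037 mid [0.451 0.251] ext [0.009 0.011] rgb [125. 119. 116.]
[321. 326.] 1044 top 0.076 mid [0.492 0.349] ext [0.049 0.05 ] rgb [93. 48. 39.]
[219. 331.] 274 top 0.04 mid [0.683 0.377] ext [0.025 0.025] rgb [52. 52. 49.]
plate? [318. 179.] 193 [ 0.587 -0.131  0.025] [ 0.586 -0.131  0.025]
plate? [313. 196.] 225 [ 0.586 -0.05   0.025] [ 0.586 -0.05   0.025]
plate? [307. 214.] 268 [0.586 0.025 0.025] [0.586 0.025 0.025]
plate? [300. 235.] 328 [0.586 0.105 0.026] [0.586 0.104 0.026]
plate? [359. 255.] 31 [0.44  0.151 0.03 ] [0.44  0.151 0.03 ]
```

Emit:
jog_arm --pt "0 0 0.116 0 0 0 1" --pt "0 0 0.116 0 0 0 1" --pt "0 0 0.116 0 0 0 1" --pt "0 0 0.116 0 0 0 1" --pt "0 0 0.116 0 0 0 1" --pt "0 0 0.116 0 0 0 1" --pt "0 0 0.116 0 0 0 1" --pt "0 0 0.116 0 0 0 1" --pt "0 0 0.116 0 0 0 1" --pt "0 0 0.116 0 0 0 1" --pt "0 0 0.114 0 0 0 1" --pt "0 0 0 0 0 0 1"

```text
t: 1.1
tool_pos: [0.1826, 0.5974, 0.2526]
tool_rot: [2.223, 2.219, -0.002]
contact_force: [0.7, -0.4, -0.2]
opening: 0.0853
```

```bash
python3 -c "
from h import *
print(vision.calibration('wrist'));o=ctrl.get_obs();print(o['q'],o['tool_pos'],cv2.Rodrigues(np.array(o['tool_rot']))[0].round(3))"
```

```text
{'fx': 289.09546378140413, 'fy': 289.09546378140413, 'cx': 320.7726686375452, 'cy': 195.09191442342131, 'hand_eye': array([[-4.81851892e-04, -9.66177819e-01, -2.57876307e-01,
         6.53432193e-02],
       [ 9.99999713e-01, -6.16167011e-04,  4.40037112e-04,
        -4.06394352e-04],
       [-5.84048970e-04, -2.57876021e-01,  9.66177839e-01,
        -1.20626115e-01],
       [ 0.00000000e+00,  0.00000000e+00,  0.00000000e+00,
         1.00000000e+00]])}
[ 1.15502901e+00  5.30629919e-02  1.61368306e+00 -5.29830235e-05
  1.47601525e+00  1.15677294e+00] [0.1826441  0.59736381 0.25261021] [[ 0.002  1.    -0.   ]
 [ 1.    -0.002 -0.001]
 [-0.001 -0.    -1.   ]]
```

Emit:
jog_arm --pt "0 0 0 -3.5 2.0 0 1" --pt "0 0 0 -3.5 2.0 0 1" --pt "0 0 0 -3.5 2.0 0 1" --pt "0 0 0 -3.5 2.0 0 1" --pt "0 0 0 -3.5 2.0 0 1" --pt "0 0 0 -3.5 2.0 0 1" --pt "0 0 0 -3.5 2.0 0 1" --pt "0 0 0 -3.5 2.0 0 1" --pt "0 0 0 -3.5 2.0 0 1" --pt "0 0 0 -3.5 2.0 0 1" --pt "0 0 0 -3.5 2.0 0 1" --pt "0 0 0 -3.5 2.0 0 1"

```text
t: 2.1
tool_pos: [0.4231, 0.1758, 0.2532]
tool_rot: [2.218, 2.225, 0.001]
contact_force: [0.8, -1.3, -0.3]
opening: 0.0852
```

Emit:
jog_arm --pt "0 0 0 -2.0 1.8 0 1" --pt "0 0 0 0 0 0 1" --pt "0 0 0 0 0 0 1" --pt "0 0 0 0 0 0 1"

```text
t: 2.43
tool_pos: [0.4404, 0.1578, 0.253]
tool_rot: [-2.219, -2.222, 0.001]
contact_force: [-0.1, 0.3, 0.4]
opening: 0.0852
```

```bash
cat > w.py <<'E'
import sys
from h import *
# wrist look: reddish/any blobs above bench & brass plates
o,im,d=grab('wrist'); P=cloud('wrist',d,o)
np.savez('w_%s.npz'%sys.argv[1],im=im,d=d,P=P); save(im,'w_%s.png'%sys.argv[1])
print(o['t'],o['tool_pos'].round(4),o['tool_rot'].round(3))
ok=(P[...,2]>.010)&(P[...,2]<.2)&(d>.05)
hsv=cv2.cvtColor(im,cv2.COLOR_RGB2HSV)
k,l,st,c=cv2.connectedComponentsWithStats(ok.astype(np.uint8),connectivity=4)
for i in range(1,k):
    if st[i,4]<150: continue
    m=l==i; Q=P[m]; zt=np.percentile(Q[:,2],97); T=Q[Q[:,2]>zt-.005]; lo,hi=np.percentile(T[:,:2],[1,99],axis=0)
    (cx,cy),r=cv2.minEnclosingCircle((T[:,:2]*1000).astype(np.float32))
    print('blob',c[i].round(),st[i,4],'top',zt.round(3),'mid',((lo+hi)/2).round(4),'ext',(hi-lo).round(3),'circ',round(cx/1000,4),round(cy/1000,4),round(r,1),'rgb',im[m].mean(0).round())
m=(hsv[...,0]>12)&(hsv[...,0]<30)&(hsv[...,1]>90)&(abs(P[...,2]-.026)<.008)
k,l,st,c=cv2.connectedComponentsWithStats(m.astype(np.uint8))
for i in range(1,k):
    if st[i,4]>300:
        Q=P[l==i]; lo,hi=np.percentile(Q[:,:2],[1,99],axis=0)
        r=cv2.minAreaRect((Q[:,:2]*1000).astype(np.float32))
        print('plate',c[i].round(),st[i,4],((lo+hi)/2).round(4),'z',np.median(Q[:,2]).round(4),'rect',np.round(r[0],1),np.round(r[1],1),round(r[2],1))
E
python3 w.py 1
```

```text
2.4333 [0.4404 0.1578 0.253 ] [-2.219e+00 -2.222e+00  1.000e-03]
blob [368.  11.] 1021 top 0.075 mid [0.4913 0.3247] ext [0.029 0.005] circ 0.4914 0.3279 15.5 rgb [81. 23. 17.]
blob [621.  65.] 4335 top 0.038 mid [0.7798 0.2794] ext [0.029 0.116] circ 0.7768 0.2807 62.0 rgb [11. 44. 93.]
blob [368. 143.] 536 top 0.032 mid [0.4956 0.1946] ext [0.028 0.028] circ 0.496 0.1943 15.0 rgb [150.  96. 140.]
blob [439. 190.] 4456 top 0.055 mid [0.5864 0.1741] ext [0.045 0.023] circ 0.5865 0.1739 25.2 rgb [175. 170. 109.]
blob [259. 155.] 549 top 0.032 mid [0.3647 0.18  ] ext [0.027 0.027] circ 0.3645 0.1799 15.1 rgb [203. 139. 140.]
blob [321. 180.] 496 top 0.032 mid [0.4397 0.1494] ext [0.028 0.028] circ 0.4398 0.1492 14.8 rgb [142.  73.  44.]
blob [271. 212.] 503 top 0.032 mid [0.3763 0.1071] ext [0.027 0.027] circ 0.3761 0.1067 14.9 rgb [160. 103. 106.]
blob [ 32. 280.] 7515 top 0.079 mid [ 0.0578 -0.0126] ext [0.02  0.068] circ 0.0526 -0.0132 39.5 rgb [85. 45. 39.]
blob [325. 228.] 493 top 0.032 mid [0.4454 0.0846] ext [0.028 0.028] circ 0.4456 0.0844 15.0 rgb [179. 113.  25.]
blob [412. 306.] 403 top 0.027 mid [ 0.5692 -0.0292] ext [0.021 0.07 ] circ 0.5595 -0.0301 39.0 rgb [190. 165. 111.]
plate [436. 216.] 1641 [0.5863 0.1013] z 0.0262 rect [586.4 101.4] [54.4 54.4] 89.9
plate [325. 229.] 394 [0.4461 0.0856] z 0.03 rect [446.1  85.3] [27.  27.4] 1.0
```

View pics/w_1.png

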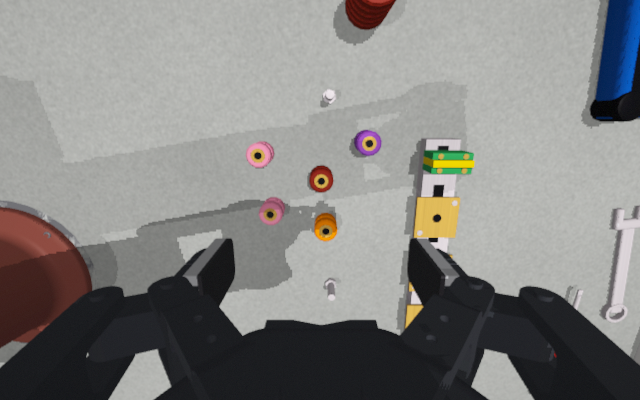

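The wrist view shows insulator_30 at (321,180), plate_1 at (436,216) and the earth block at (447,162), with clear space around the 30 for jaws opening along x.

Emit:
jog_arm --pt "0 0 0 -0.85 -0.06 1 0.65" --pt "0 0 0 0 0 3 0.65" --pt "0 0 0 0 0 3 0.65" --pt "0 0 0 0 0 3 0.65" --pt "0 0 0 0 0 3 0.65" --pt "0 0 0 0 0 3 0.65" --pt "0 0 0 0 0 3 0.65" --pt "0 0 0 0 0 2 0.65" --pt "0 0 0 0 0 1.4 0.65" --pt "0 0 0 0 0 0 0.65" --pt "0 0 0 0 0 0 0.65" --grip_force 30

```text
t: 3.4
tool_pos: [0.4387, 0.1494, 0.0282]
tool_rot: [-2.218, -2.222, 0.004]
contact_force: [0.7, -0.2, 0.1]
opening: 0.0556
```

Emit:
jog_arm --pt "0 0 0 0 0 0 0" --pt "0 0 0 0 0 0 0" --pt "0 0 0 0 0 0 0" --pt "0 0 0 0 0 0 0" --pt "0 0 0 0 0 0 0" --pt "0 0 0 0 0 0 0" --pt "0 0 0 0 0 0 0" --pt "0 0 0 0 0 0 0"

```text
t: 4.07
tool_pos: [0.4415, 0.1495, 0.031]
tool_rot: [2.22, 2.221, 0.004]
contact_force: [-1.4, 0.0, 6.8]
opening: 0.029
```

Emit:
jog_arm --pt "0 0 0 0 0 -1 0" --pt "0 0 0 0 0 -3 0" --pt "0 0 0 0 0 -3 0" --pt "0 0 0 0 0 -3 0" --pt "0 0 0 0 0 -2 0" --pt "0 0 0 -1.6 2.9 0 0" --pt "0 0 0 -1.6 2.9 0 0" --pt "0 0 0 -1.6 2.9 0 0" --pt "0 0 0 0 2.9 0 0" --pt "0 0 0 0 2.9 0 0" --pt "0 0 0 0 0 0 0" --pt "0 0 0 0 0 0 0"

```text
t: 5.07
tool_pos: [0.5856, 0.1008, 0.1491]
tool_rot: [-2.221, -2.22, 0.002]
contact_force: [-0.8, 0.5, -0.3]
opening: 0.0289
```

```bash
python3 w.py 2
```

```text
5.0667 [0.5856 0.1008 0.1491] [-2.221e+00 -2.220e+00  2.000e-03]
blob [142.   7.] 334 top 0.037 mid [0.4505 0.2458] ext [0.009 0.004] circ 0.4501 0.2475 4.8 rgb [129. 124. 127.]
blob [595.  22.] 3875 top 0.038 mid [0.7928 0.2337] ext [0.045 0.026] circ 0.7933 0.2339 24.9 rgb [18. 33. 55.]
blob [210.  81.] 1433 top 0.032 mid [0.4966 0.1943] ext [0.028 0.027] circ 0.4963 0.1944 14.9 rgb [161. 103. 153.]
blob [321. 254.] 31134 top 0.199 mid [0.5852 0.1039] ext [0.109 0.029] circ 0.5852 0.1123 56.3 rgb [99. 89. 69.]
blob [ 52. 100.] 1774 top 0.031 mid [0.3658 0.1801] ext [0.027 0.028] circ 0.3656 0.1807 15.7 rgb [198. 135. 141.]
blob [ 85. 187.] 1397 top 0.031 mid [0.3773 0.1068] ext [0.027 0.028] circ 0.3766 0.1063 15.3 rgb [199. 134. 140.]
blob [167. 211.] 1169 top 0.031 mid [0.4464 0.0847] ext [0.028 0.028] circ 0.4454 0.0845 15.4 rgb [203. 129.  23.]
blob [536. 309.] 179 top 0.017 mid [ 0.805  -0.0232] ext [0.007 0.026] circ 0.8046 -0.0233 13.4 rgb [193. 187. 190.]
blob [636. 370.] 197 top 0.019 mid [ 0.9291 -0.1031] ext [0.003 0.022] circ 0.9293 -0.1022 12.5 rgb [131. 129. 128.]
plate [323. 191.] 3112 [0.5867 0.1019] z 0.0261 rect [586.8 101. ] [53.5 54. ] 89.2
plate [165. 212.] 929 [0.447  0.0856] z 0.0298 rect [446.9  85.1] [28.4 28.1] 80.9
plate [325. 292.] 834 [0.5867 0.0065] z 0.026 rect [586.5   6.8] [54.  31.6] 4.2
```

View pics/w_2.png

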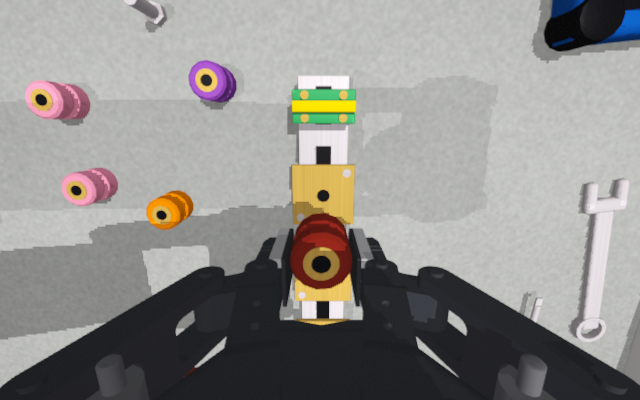

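The 30 is in the jaws at about (321,250), and plate_1's bolt hole is at (323,196). I'll check the grip offset and tilt.

```bash
cat > held.py <<'E'
import sys
from h import *
# held insulator: top-face points in tool frame (height along axis, centre, normal)
z=np.load('w_%s.npz'%sys.argv[1]); P,im=z['P'],z['im']; o=ctrl.get_obs(); t=o['tool_pos']
hsv=cv2.cvtColor(im,cv2.COLOR_RGB2HSV)
Q=P-t; near=(np.hypot(Q[...,0],Q[...,1])<.04)&(Q[...,2]>-.06)
red=near&((hsv[...,0]<8)|(hsv[...,0]>174))&(hsv[...,1]>120)
br=near&(hsv[...,0]>12)&(hsv[...,0]<30)&(hsv[...,1]>80)&(Q[...,2]>-.02)
B=Q[br]; R=Q[red]; zt=np.percentile(R[:,2],95); T=np.vstack([R[abs(R[:,2]-zt)<.004],B])
c=T.mean(0); n=np.linalg.svd(T-c)[2][2]; n*=np.sign(n[2])
print('brass n',len(B),'mid',((B.min(0)+B.max(0))/2).round(4),'topz',zt.round(4),'normal',n.round(3),'top mid',((T.min(0)+T.max(0))/2).round(4),'zmin',R[:,2].min().round(4))
E
python3 held.py 2
```

```text
brass n 885 mid [ 0.0016 -0.0023  0.0219] topz -0.0002 normal [-0.002 -0.066  0.998] top mid [ 0.0005 -0.0004  0.0219] zmin -0.0314
```

Emit:
jog_arm --pt "0 0 0 0.05 0.1 2 0" --pt "0 0 0 0 0 2.5 0" --pt "0 0 0 0 0 2.5 0" --pt "0 0 0 0 0 1.2 0" --pt "0 0 0 0 0 0.4 0" --pt "0 0 0 0 0 0.2 0" --pt "0 0 0 0 0 0.2 0" --pt "0 0 0 0 0 0 0" --pt "0 0 0 0 0 0 0"

```text
t: 5.87
tool_pos: [0.5871, 0.1017, 0.0609]
tool_rot: [2.22, 2.22, 0.003]
contact_force: [0.2, 0.3, 0.1]
opening: 0.0284
```

Emit:
jog_arm --pt "0 0 0 0 0 0.15 0" --pt "0 0 0 0 0 0.1 0" --pt "0 0 0 0 0 0 0" --pt "0 0 0 0 0 0 0"

```text
t: 6.2
tool_pos: [0.5864, 0.1017, 0.0571]
tool_rot: [2.221, 2.221, 0.001]
contact_force: [-0.1, 0.3, -0.2]
opening: 0.0288
```

Emit:
jog_arm --pt "0 0 0 0 0 0.1 0" --pt "0 0 0 0 0 0 0" --pt "0 0 0 0 0 0 0"

```text
t: 6.45
tool_pos: [0.5865, 0.1017, 0.057]
tool_rot: [2.221, 2.222, -0.0]
contact_force: [-3.1, -1.4, 6.2]
opening: 0.0289
```

Contact, so I'll release and retreat towards the 45.

Emit:
jog_arm --pt "0 0 0 0 0 0 0.45" --pt "0 0 0 0 0 0 0.6" --pt "0 0 0 0 0 0 0.65" --pt "0 0 0 0 0 0 0.65" --pt "0 0 0 0 0 0 0.65" --pt "0 0 0 0 0 -1 0.65" --pt "0 0 0 0 0 -2.5 0.65" --pt "0 0 0 0 0 -3 0.65" --pt "0 0 0 0 0 -3 0.65" --pt "0 0 0 0 0 -3 0.65" --pt "0 0 0 -3 0 -3 0.65" --pt "0 0 0 -3.5 -1 -1 0.65"

```text
t: 7.45
tool_pos: [0.5792, 0.0378, 0.2274]
tool_rot: [2.212, 2.22, 0.011]
contact_force: [0.4, -1.9, 1.6]
opening: 0.0552
```

Emit:
jog_arm --pt "0 0 0 -3.5 -2 0 0.65" --pt "0 0 0 -3.5 -2 0 0.65" --pt "0 0 0 -3.5 -2 0 0.65" --pt "0 0 0 -3.5 -2 0 0.65" --pt "0 0 0 0 -1 0 0.65" --pt "0 0 0 0 0 0 0.65" --pt "0 0 0 0 0 0 0.65" --pt "0 0 0 0 0 0 0.65"

```text
t: 8.12
tool_pos: [0.4868, -0.1023, 0.2208]
tool_rot: [2.22, 2.222, 0.001]
contact_force: [-0.0, -0.6, 2.1]
opening: 0.0553
```

```bash
python3 w.py 3
```

```text
8.1167 [ 0.4868 -0.1023  0.2208] [2.220e+00 2.222e+00 1.000e-03]
blob [280.   3.] 183 top 0.029 mid [0.4461 0.0708] ext [0.017 0.003] circ 0.4461 0.0725 9.1 rgb [155.  81.   3.]
blob [414. 118.] 11640 top 0.027 mid [ 0.586  -0.0586] ext [0.053 0.214] circ 0.5899 -0.0643 138.7 rgb [206. 181. 121.]
blob [584. 203.] 2827 top 0.026 mid [ 0.7944 -0.1594] ext [0.022 0.096] circ 0.7945 -0.1598 49.9 rgb [193.  69.  63.]
blob [279. 202.] 1080 top 0.047 mid [ 0.4398 -0.1278] ext [0.034 0.034] circ 0.4396 -0.1279 18.5 rgb [138.  60.  40.]
blob [290. 286.] 506 top 0.017 mid [ 0.4474 -0.2461] ext [0.031 0.031] circ 0.4475 -0.2468 17.0 rgb [146. 146. 148.]
plate [420.  57.] 2950 [0.5864 0.0219] z 0.0262 rect [586.5  22.7] [56.3 54.6] 89.9
plate [414. 135.] 2423 [ 0.5861 -0.0551] z 0.0262 rect [586.3 -54.7] [54.4 54. ] 0.1
plate [407. 207.] 2023 [ 0.5859 -0.1361] z 0.0261 rect [ 585.9 -136.4] [54.1 54.8] 0.1
```

View pics/w_3.png

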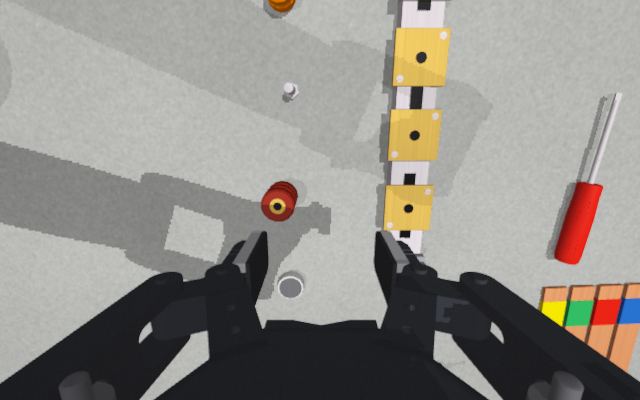

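Insulator_45 is at (279,202). Plates 2, 3 and 4 have their holes at (421,57), (414,135) and (408,208).

Emit:
jog_arm --pt "0 0 0 -1.3 -2.35 1 0.75" --pt "0 0 0 -1.25 -2.35 1 0.75" --pt "0 0 0 0 0 3 0.75" --pt "0 0 0 0 0 3 0.75" --pt "0 0 0 0 0 3 0.75" --pt "0 0 0 0 0 3 0.75" --pt "0 0 0 0 0 2.5 0.75" --pt "0 0 0 0 0 1.5 0.75" --pt "0 0 0 0 0 0.6 0.75" --pt "0 0 0 0 0 0 0.75" --pt "0 0 0 0 0 0 0.75" --pt "0 0 0 0 0 0 0.75" --grip_force 30

```text
t: 9.17
tool_pos: [0.4406, -0.1286, 0.0358]
tool_rot: [2.219, 2.22, 0.002]
contact_force: [0.3, -0.0, -0.1]
opening: 0.0643
```

Emit:
jog_arm --pt "0 0 0 0 0 0 0" --pt "0 0 0 0 0 0 0" --pt "0 0 0 0 0 0 0" --pt "0 0 0 0 0 0 0" --pt "0 0 0 0 0 0 0" --pt "0 0 0 0 0 0 0" --pt "0 0 0 0 0 0 0"

```text
t: 9.75
tool_pos: [0.4402, -0.1288, 0.0356]
tool_rot: [2.22, 2.22, 0.002]
contact_force: [-0.8, 0.8, 7.0]
opening: 0.0363
```

Emit:
jog_arm --pt "0 0 0 0 0 -1 0" --pt "0 0 0 0 0 -3 0" --pt "0 0 0 0 0 -3 0" --pt "0 0 0 0 0 -2 0" --pt "0 0 0 2.5 2.44 -1 0" --pt "0 0 0 2.5 2.44 0 0" --pt "0 0 0 2.5 2.44 0 0" --pt "0 0 0 2.5 2.44 0 0" --pt "0 0 0 2.5 2.44 0 0" --pt "0 0 0 2.5 2.43 0 0" --pt "0 0 0 0 0 0 0" --pt "0 0 0 0 0 0 0"

```text
t: 10.75
tool_pos: [0.5858, 0.0228, 0.1341]
tool_rot: [-2.218, -2.224, 0.001]
contact_force: [0.8, -0.6, -1.0]
opening: 0.0362
```

```bash
python3 w.py 4; python3 held.py 4
```

```text
10.75 [0.5858 0.0228 0.1341] [-2.218e+00 -2.224e+00  1.000e-03]
blob [22.  4.] 314 top 0.028 mid [0.3674 0.1664] ext [0.012 0.003] circ 0.3676 0.1668 6.2 rgb [148.  88. 107.]
blob [324. 262.] 57011 top 0.199 mid [0.5853 0.0315] ext [0.123 0.018] circ 0.5851 0.0344 63.7 rgb [91. 77. 66.]
blob [48. 92.] 2049 top 0.031 mid [0.3776 0.1064] ext [0.027 0.027] circ 0.3768 0.1065 15.6 rgb [198. 133. 139.]
blob [143. 122.] 1648 top 0.031 mid [0.4466 0.0843] ext [0.027 0.027] circ 0.4458 0.0842 15.2 rgb [209. 134.  24.]
blob [167. 234.] 323 top 0.037 mid [ 0.4539 -0.0075] ext [0.009 0.009] circ 0.4535 -0.0074 5.6 rgb [138. 132. 135.]
plate [323. 100.] 3463 [0.5869 0.1008] z 0.0261 rect [586.9 101.2] [54.9 53.9] 89.9
plate [36. 91.] 331 [0.3764 0.1067] z 0.0305 rect [376.3 106.8] [16.8 16.4] 36.5
plate [141. 122.] 1340 [0.447 0.085] z 0.0298 rect [446.4  84.8] [28.4 29.4] 73.2
plate [323. 190.] 2570 [0.5867 0.0266] z 0.0261 rect [586.7  22.4] [53.2 53.7] 89.7
brass n 949 mid [ 0.0009 -0.0034  0.0092] topz 0.0103 normal [0.002 0.019 1.   ] top mid [0.0002 0.0016 0.009 ] zmin -0.0359
```

View pics/w_4.png

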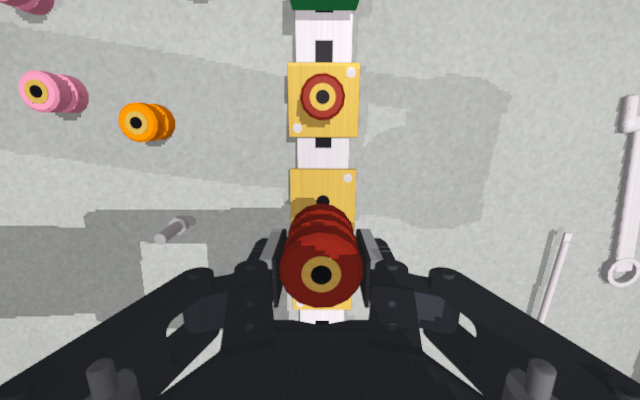

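```bash
python3 -c "
from h import *
P=np.load('w_4.npz')['P'];im=np.load('w_4.npz')['im']
m=(P[...,2]>.048)&(P[...,2]<.065)&(np.hypot(P[...,0]-.587,P[...,1]-.101)<.03)
Q=P[m];(c,r)=cv2.minEnclosingCircle((Q[Q[:,2]>.054,:2]*1000).astype(np.float32));print(m.sum(),c,r,Q[:,2].max())"
```

```text
1656 (585.9827270507812, 101.3829345703125) 14.812995910644531 0.059010517414093994
```

Insulator_30 stands on plate_1 at (322,97) within 1 mm. The 45 is held above plate_2.

Emit:
jog_arm --pt "0 0 0 -0.1 0.06 2 0" --pt "0 0 0 0 0 2.3 0" --pt "0 0 0 0 0 1.6 0" --pt "0 0 0 0 0 0.8 0" --pt "0 0 0 0 0 0.3 0" --pt "0 0 0 0 0 0.1 0" --pt "0 0 0 0 0 0 0" --pt "0 0 0 0 0 0 0" --pt "0 0 0 0 0 0 0"

```text
t: 11.55
tool_pos: [0.587, 0.0205, 0.0647]
tool_rot: [2.22, 2.22, 0.002]
contact_force: [-0.3, 0.2, -1.5]
opening: 0.036
```

Emit:
jog_arm --pt "0 0 0 0 0 0.1 0" --pt "0 0 0 0 0 0 0" --pt "0 0 0 0 0 0 0"

```text
t: 11.8
tool_pos: [0.5862, 0.0207, 0.0626]
tool_rot: [2.221, 2.221, 0.0]
contact_force: [-0.4, -0.8, -0.3]
opening: 0.0362
```

Emit:
jog_arm --pt "0 0 0 0.1 0 0.05 0" --pt "0 0 0 0 0 0 0" --pt "0 0 0 0 0 0.1 0" --pt "0 0 0 0 0 0 0" --pt "0 0 0 0 0 0 0"

```text
t: 12.22
tool_pos: [0.5862, 0.0219, 0.0617]
tool_rot: [-2.221, -2.221, 0.0]
contact_force: [-3.7, 0.4, 5.2]
opening: 0.0363
```

Emit:
jog_arm --pt "0 0 0 0 0 0 0.5" --pt "0 0 0 0 0 0 0.7" --pt "0 0 0 0 0 0 0.7" --pt "0 0 0 0 0 0 0.7" --pt "0 0 0 0 0 0 0.7" --pt "0 0 0 0 0 -1 0.7" --pt "0 0 0 0 0 -2.5 0.7" --pt "0 0 0 0 0 -3 0.7" --pt "0 0 0 0 0 -3 0.7" --pt "0 0 0 0 -2 -3 0.7" --pt "0 0 0 -3.5 -2 -1.5 0.85" --pt "0 0 0 -3.8 -1 0 0.85"

```text
t: 13.22
tool_pos: [0.5381, -0.0498, 0.2066]
tool_rot: [2.211, 2.221, 0.008]
contact_force: [1.5, -1.4, 0.0]
opening: 0.0724
```

Emit:
jog_arm --pt "0 0 0 -3.8 -1 0 0.85" --pt "0 0 0 -3.8 -1 0 0.85" --pt "0 0 0 -3.8 -1 0 0.85" --pt "0 0 0 -3.8 -1 0 0.85" --pt "0 0 0 -3.8 0 0 0.85" --pt "0 0 0 -3.8 0 0 0.85" --pt "0 0 0 -3.8 0 0 0.85" --pt "0 0 0 -2 0 0 0.85" --pt "0 0 0 0 0 0 0.85" --pt "0 0 0 0 0 0 0.85" --pt "0 0 0 0 0 0 0.85"

```text
t: 14.13
tool_pos: [0.4967, -0.3356, 0.2005]
tool_rot: [-2.221, -2.221, -0.001]
contact_force: [-0.4, 0.1, -0.0]
opening: 0.0724
```

```bash
python3 w.py 5
```

```text
14.1333 [ 0.4967 -0.3356  0.2005] [-2.221e+00 -2.221e+00 -1.000e-03]
blob [417.  38.] 3891 top 0.048 mid [ 0.5856 -0.2062] ext [0.045 0.01 ] circ 0.5857 -0.2061 22.9 rgb [172. 168. 172.]
blob [628.  30.] 1249 top 0.026 mid [ 0.7887 -0.189 ] ext [0.013 0.042] circ 0.7915 -0.1882 22.6 rgb [171.  29.  23.]
blob [272.  94.] 915 top 0.017 mid [ 0.4477 -0.2471] ext [0.031 0.031] circ 0.4475 -0.2469 16.8 rgb [152. 152. 155.]
blob [322. 207.] 1917 top 0.061 mid [ 0.4976 -0.356 ] ext [0.04 0.04] circ 0.4977 -0.3566 21.9 rgb [138.  54.  36.]
blob [480. 247.] 1217 top 0.152 mid [ 0.6498 -0.3892] ext [0.005 0.004] circ 0.6497 -0.3892 2.8 rgb [44. 43. 46.]
blob [243. 253.] 409 top 0.2 mid [ 0.4568 -0.3353] ext [0.007 0.022] circ 0.457 -0.3355 11.8 rgb [43. 43. 45.]
blob [398. 253.] 400 top 0.2 mid [ 0.5355 -0.3353] ext [0.007 0.022] circ 0.5355 -0.3357 11.8 rgb [56. 56. 57.]
blob [476. 388.] 156 top 0.024 mid [ 0.7046 -0.6187] ext [0.027 0.02 ] circ 0.7046 -0.6187 17.8 rgb [81. 84. 86.]
```

View pics/w_5.png

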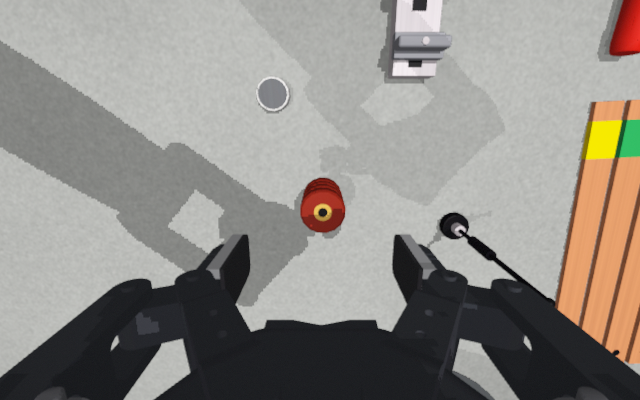

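Insulator_60 is at (322,207), and the antenna foot at (454,225) is about 150 mm away.

Emit:
jog_arm --pt "0 0 0 -2.05 0.1 1 0.85" --pt "0 0 0 0 0 3 0.85" --pt "0 0 0 0 0 3 0.85" --pt "0 0 0 0 0 3 0.85" --pt "0 0 0 0 0 3 0.85" --pt "0 0 0 0 0 2 0.85" --pt "0 0 0 0 0 0.9 0.85" --pt "0 0 0 0 0 0 0.85" --pt "0 0 0 0 0 0 0.85" --pt "0 0 0 0 0 0 0.85" --grip_force 35

```text
t: 15.02
tool_pos: [0.4991, -0.3573, 0.0436]
tool_rot: [2.218, 2.22, 0.0]
contact_force: [0.9, -0.7, 0.0]
opening: 0.0724
```

Emit:
jog_arm --pt "0 0 0 0 0 0 0" --pt "0 0 0 0 0 0 0" --pt "0 0 0 0 0 0 0" --pt "0 0 0 0 0 0 0" --pt "0 0 0 0 0 0 0" --pt "0 0 0 0 0 0 0" --pt "0 0 0 0 0 0 0"

```text
t: 15.6
tool_pos: [0.4986, -0.3575, 0.0432]
tool_rot: [2.22, 2.22, 0.0]
contact_force: [-1.1, 1.1, 6.0]
opening: 0.0434
```

Emit:
jog_arm --pt "0 0 0 0 0 -1 0" --pt "0 0 0 0 0 -3 0" --pt "0 0 0 0 0 -3 0" --pt "0 0 0 1.5 0 -2.5 0" --pt "0 0 0 3.5 0 -1 0" --pt "0 0 0 3.7 0.5 0 0" --pt "0 0 0 3.7 1.2 0 0" --pt "0 0 0 3.7 1.2 0 0" --pt "0 0 0 3.7 1.2 0 0" --pt "0 0 0 3.7 1.2 0 0" --pt "0 0 0 3.6 1.2 0 0" --pt "0 0 0 2 1.2 0 0"

```text
t: 16.6
tool_pos: [0.5743, -0.062, 0.1462]
tool_rot: [-2.218, -2.223, -0.001]
contact_force: [0.6, -0.6, -2.0]
opening: 0.043
```

Emit:
jog_arm --pt "0 0 0 1 1.06 0 0" --pt "0 0 0 0 0 0 0" --pt "0 0 0 0 0 0 0" --pt "0 0 0 0 0 0 0"

```text
t: 16.93
tool_pos: [0.5849, -0.0569, 0.1461]
tool_rot: [-2.222, -2.22, 0.001]
contact_force: [0.5, -0.1, -0.8]
opening: 0.0431
```

```bash
python3 w.py 6; python3 held.py 6; python3 -c "
from h import *
P=np.load('w_6.npz')['P']
for y,zt in((.1016,.056),(.0224,.071)):
  m=(abs(P[...,2]-zt)<.005)&(np.hypot(P[...,0]-.587,P[...,1]-y)<.03)
  Q=P[m];print(m.sum(),cv2.minEnclosingCircle((Q[:,:2]*1000).astype(np.float32)) if len(Q) else '')"
```

```text
16.9333 [ 0.5849 -0.0569  0.1461] [-2.222e+00 -2.220e+00  1.000e-03]
blob [52.  3.] 208 top 0.026 mid [0.3784 0.0923] ext [0.01  0.002] circ 0.3785 0.0923 5.0 rgb [154.  94. 113.]
blob [138.  17.] 1677 top 0.032 mid [0.4464 0.0803] ext [0.028 0.02 ] circ 0.4457 0.0838 15.5 rgb [199. 129.  24.]
blob [335. 236.] 46282 top 0.199 mid [ 0.5846 -0.0537] ext [0.117 0.029] circ 0.5847 -0.0454 60.9 rgb [116.  81.  66.]
blob [162. 139.] 314 top 0.037 mid [ 0.4546 -0.0077] ext [0.009 0.009] circ 0.4543 -0.0076 5.1 rgb [172. 166. 169.]
plate [136.  16.] 1289 [0.4469 0.0804] z 0.0298 rect [447.   80.7] [29.3 23. ] 7.9
plate [325.  14.] 1821 [0.587  0.0826] z 0.0261 rect [587.1  82.6] [18.9 53.7] 89.9
plate [324. 104.] 2006 [0.5868 0.0221] z 0.0261 rect [586.7  21.8] [54. 54.] 89.6
plate [323. 181.] 2155 [ 0.5867 -0.0467] z 0.0261 rect [586.8 -49.3] [43.7 54. ] 88.4
brass n 990 mid [-0.0002  0.0011  0.0174] topz 0.0176 normal [0.003 0.015 1.   ] top mid [-0.0003  0.002   0.0165] zmin -0.0438
0 
2615 ((585.8458862304688, 22.24519920349121), 18.454294204711914)
```

View pics/w_6.png

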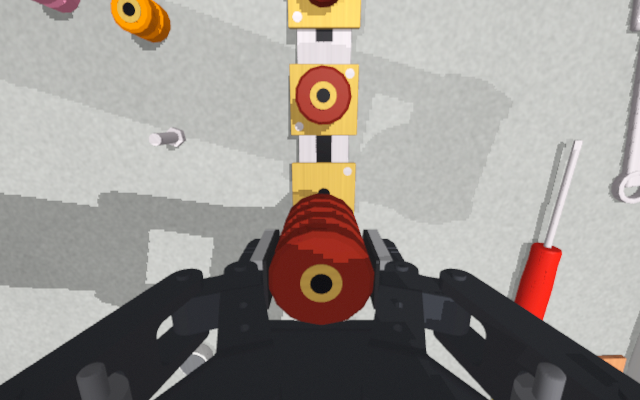

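Insulator_45 stands centred on plate_2 at (323,96). The 60 is held over plate_3.

Emit:
jog_arm --pt "0 0 0 0.07 0.13 2 0" --pt "0 0 0 0 0 2.3 0" --pt "0 0 0 0 0 1.6 0" --pt "0 0 0 0 0 0.9 0" --pt "0 0 0 0 0 0.5 0" --pt "0 0 0 0 0 0.1 0" --pt "0 0 0 0 0 0 0" --pt "0 0 0 0 0 0 0" --pt "0 0 0 0 0 0 0"

```text
t: 17.73
tool_pos: [0.5876, -0.0553, 0.0738]
tool_rot: [2.22, 2.22, 0.002]
contact_force: [-0.7, 0.1, -2.5]
opening: 0.0434
```

Emit:
jog_arm --pt "0 0 0 0 0 0.05 0" --pt "0 0 0 0 0 0 0" --pt "0 0 0 0 0 0 0"

```text
t: 17.98
tool_pos: [0.5868, -0.055, 0.0722]
tool_rot: [2.221, 2.221, 0.0]
contact_force: [0.8, 1.1, -2.0]
opening: 0.0433
```

Emit:
jog_arm --pt "0 0 0 -0.1 0 0.1 0" --pt "0 0 0 0 0 0.1 0" --pt "0 0 0 0 0 0 0" --pt "0 0 0 0 0 0.1 0" --pt "0 0 0 0 0 0 0" --pt "0 0 0 0 0 0 0"

```text
t: 18.48
tool_pos: [0.5867, -0.056, 0.0692]
tool_rot: [-2.221, -2.221, 0.0]
contact_force: [-2.8, 0.5, 3.3]
opening: 0.0431
```

Emit:
jog_arm --pt "0 0 0 0 0 0 0.6" --pt "0 0 0 0 0 0 0.75" --pt "0 0 0 0 0 0 0.75" --pt "0 0 0 0 0 0 0.75" --pt "0 0 0 0 0 0 0.75" --pt "0 0 0 0 0 -1 0.75" --pt "0 0 0 0 0 -2.5 0.75" --pt "0 0 0 0 0 -3 0.75" --pt "0 0 0 0 0 -3.5 0.75" --pt "0 0 0 0 0 -3.5 0.75" --pt "0 0 0 2 -1 -2 1" --pt "0 0 0 3.7 -1 0 1"

```text
t: 19.48
tool_pos: [0.57, -0.0013, 0.2321]
tool_rot: [2.219, 2.209, 0.011]
contact_force: [1.1, 0.8, 0.7]
opening: 0.0844
```

Emit:
jog_arm --pt "0 0 0 3.7 -1 0 1" --pt "0 0 0 3.7 -1 0 1" --pt "0 0 0 3.7 -1 0 1" --pt "0 0 0 3.7 -1 0 1" --pt "0 0 0 3.7 -1 0 1" --pt "0 0 0 3.7 -1 0 1" --pt "0 0 0 3.7 -1 0 1" --pt "0 0 0 3.5 -0.7 0 1" --pt "0 0 0 3 0 0 1" --pt "0 0 0 0 0 0 1" --pt "0 0 0 0 0 0 1" --pt "0 0 0 0 0 0 1"

```text
t: 20.48
tool_pos: [0.4896, 0.3247, 0.2242]
tool_rot: [2.221, 2.221, -0.0]
contact_force: [-0.1, -0.2, -0.2]
opening: 0.0858
```

```bash
python3 w.py 7
```

```text
20.4833 [0.4896 0.3247 0.2242] [ 2.221  2.221 -0.   ]
blob [598. 138.] 20954 top 0.037 mid [0.8009 0.362 ] ext [0.104 0.264] circ 0.8048 0.3641 144.8 rgb [107. 127. 154.]
blob [499. 132.] 833 top 0.039 mid [0.682  0.3752] ext [0.024 0.023] circ 0.6817 0.3754 13.2 rgb [50. 50. 51.]
blob [323. 163.] 2247 top 0.077 mid [0.4912 0.3472] ext [0.046 0.046] circ 0.4913 0.347 25.0 rgb [148.  58.  40.]
blob [326. 278.] 559 top 0.032 mid [0.4958 0.1953] ext [0.027 0.027] circ 0.4957 0.1944 15.1 rgb [146.  89. 144.]
blob [396. 302.] 2067 top 0.055 mid [0.5847 0.1747] ext [0.041 0.023] circ 0.5848 0.1744 22.9 rgb [131. 153.  93.]
blob [230. 292.] 152 top 0.031 mid [0.3724 0.1773] ext [0.013 0.02 ] circ 0.3704 0.1775 11.8 rgb [196. 128. 146.]
blob [  6. 353.] 236 top 0.018 mid [0.0503 0.0688] ext [0.014 0.021] circ 0.0497 0.0694 12.5 rgb [87. 46. 40.]
```

Emit:
jog_arm --pt "0 0 0 2.25 0.16 1 1" --pt "0 0 0 0 0 3 1" --pt "0 0 0 0 0 3 1" --pt "0 0 0 0 0 3 1" --pt "0 0 0 0 0 3 1" --pt "0 0 0 0 0 2.4 1" --pt "0 0 0 0 0 1.5 1" --pt "0 0 0 0 0 0.5 1" --pt "0 0 0 0 0 0 1" --pt "0 0 0 0 0 0 1" --pt "0 0 0 0 0 0 1" --grip_force 40

```text
t: 21.45
tool_pos: [0.4927, 0.3477, 0.0519]
tool_rot: [2.221, 2.22, 0.005]
contact_force: [-0.8, -0.2, 0.8]
opening: 0.0853
```

Emit:
jog_arm --pt "0 0 0 0 0 0 0" --pt "0 0 0 0 0 0 0" --pt "0 0 0 0 0 0 0" --pt "0 0 0 0 0 0 0" --pt "0 0 0 0 0 0 0" --pt "0 0 0 0 0 0 0" --pt "0 0 0 0 0 0 0" --pt "0 0 0 0 0 0 0"

```text
t: 22.12
tool_pos: [0.4919, 0.3479, 0.051]
tool_rot: [2.221, 2.221, 0.003]
contact_force: [-0.5, -0.9, 6.2]
opening: 0.0493
```

Emit:
jog_arm --pt "0 0 0 0 0 -1 0" --pt "0 0 0 0 0 -3 0" --pt "0 0 0 0 0 -3.5 0" --pt "0 0 0 0 0 -3.5 0" --pt "0 0 0 -1 0 -3.5 0" --pt "0 0 0 -3 0 -1 0" --pt "0 0 0 -3.7 0 0 0" --pt "0 0 0 -3.7 0 0 0" --pt "0 0 0 -3.7 0 0 0" --pt "0 0 0 -3.7 0 0 0" --pt "0 0 0 -3.7 0 0 0" --pt "0 0 0 -3.7 0 0 0"

```text
t: 23.12
tool_pos: [0.49, 0.0839, 0.2041]
tool_rot: [-2.22, -2.221, 0.002]
contact_force: [1.1, -0.2, -2.6]
opening: 0.0491
```

Emit:
jog_arm --pt "0 0 0 -3.7 1.3 0 0" --pt "0 0 0 -3.7 1.3 0 0" --pt "0 0 0 -3.7 1.3 0 0" --pt "0 0 0 -3.7 1.3 0 0" --pt "0 0 0 -3.7 1.3 0 0" --pt "0 0 0 -2.5 1.3 0 0" --pt "0 0 0 -1 1.1 0 0" --pt "0 0 0 0 0.5 0 0" --pt "0 0 0 0 0 0 0" --pt "0 0 0 0 0 0 0" --pt "0 0 0 0 0 0 0"

```text
t: 24.03
tool_pos: [0.5845, -0.1332, 0.2044]
tool_rot: [-2.219, -2.222, 0.001]
contact_force: [0.0, -0.1, -2.1]
opening: 0.0489
```

```bash
python3 w.py 8; python3 held.py 8; python3 -c "
from h import *
P=np.load('w_8.npz')['P']
for y,zt in((.1016,.056),(.0224,.071),(-.0547,.087)):
  m=(abs(P[...,2]-zt)<.005)&(np.hypot(P[...,0]-.587,P[...,1]-y)<.03)
  Q=P[m];print(m.sum(),cv2.minEnclosingCircle((Q[:,:2]*1000).astype(np.float32)) if len(Q) else '')"
```

```text
24.0333 [ 0.5845 -0.1332  0.2044] [-2.219e+00 -2.222e+00  1.000e-03]
blob [322. 112.] 11833 top 0.195 mid [ 0.5788 -0.1176] ext [0.051 0.017] circ 0.5792 -0.1226 26.7 rgb [180. 126.  90.]
blob [184.  53.] 233 top 0.037 mid [ 0.4542 -0.0081] ext [0.01  0.009] circ 0.4537 -0.0081 5.5 rgb [167. 162. 165.]
blob [516. 180.] 2977 top 0.026 mid [ 0.7947 -0.1593] ext [0.022 0.096] circ 0.7947 -0.1598 49.7 rgb [219.  83.  76.]
blob [626. 252.] 3223 top 0.033 mid [ 0.9405 -0.2299] ext [0.025 0.097] circ 0.9427 -0.2255 56.5 rgb [181. 179. 178.]
blob [375. 236.] 189 top 0.2 mid [ 0.6111 -0.125 ] ext [0.008 0.007] circ 0.6113 -0.1248 4.7 rgb [95. 89. 90.]
blob [205. 268.] 400 top 0.017 mid [ 0.4461 -0.242 ] ext [0.029 0.023] circ 0.4469 -0.245 16.5 rgb [134. 135. 137.]
plate [326.  32.] 1452 [0.5868 0.0148] z 0.0261 rect [586.7  15.1] [54.  41.5] 0.2
plate [325. 125.] 368 [ 0.5867 -0.0713] z 0.0261 rect [586.8 -70.5] [21.7 53.3] 89.0
plate [323. 175.] 1495 [ 0.5863 -0.1275] z 0.0261 rect [ 586.6 -129.2] [39.9 53.4] 89.0
brass n 1099 mid [-0.0003 -0.0004  0.0244] topz 0.0247 normal [-0.     0.022  1.   ] top mid [-0.0005  0.0054  0.0234] zmin -0.0519
0 
930 ((585.6701049804688, 19.065399169921875), 17.985288619995117)
2463 ((586.2130126953125, -55.21299743652344), 21.914321899414062)
```

View pics/w_8.png

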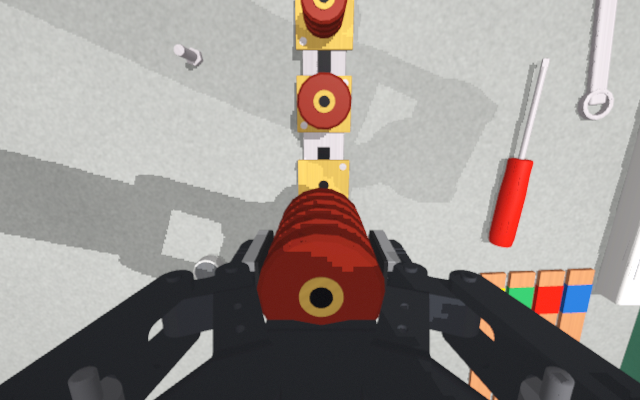

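Insulator_60 stands centred on plate_3 at (324,101). The 75 is held over plate_4.

Emit:
jog_arm --pt "0 0 0 -0.24 0.15 2 0" --pt "0 0 0 0 0 3 0" --pt "0 0 0 0 0 3 0" --pt "0 0 0 0 0 2.3 0" --pt "0 0 0 0 0 1.3 0" --pt "0 0 0 0 0 0.6 0" --pt "0 0 0 0 0 0.1 0" --pt "0 0 0 0 0 0 0" --pt "0 0 0 0 0 0 0" --pt "0 0 0 0 0 0 0" --pt "0 0 0 0 0 0 0"

```text
t: 25.0
tool_pos: [0.5877, -0.1373, 0.0835]
tool_rot: [2.22, 2.22, 0.002]
contact_force: [0.9, 0.2, -1.2]
opening: 0.0492
```

Emit:
jog_arm --pt "0 0 0 0.15 -0.08 0.3 0" --pt "0 0 0 0 0 0.15 0" --pt "0 0 0 0 0 0 0" --pt "0 0 0 0 0 0 0" --pt "0 0 0 0 0 0 0"

```text
t: 25.42
tool_pos: [0.5858, -0.1354, 0.0772]
tool_rot: [-2.221, -2.221, 0.0]
contact_force: [0.8, 0.6, -2.7]
opening: 0.0491
```

Emit:
jog_arm --pt "0 0 0 0 0 0.1 0" --pt "0 0 0 0 0 0 0" --pt "0 0 0 0 0 0 0"

```text
t: 25.67
tool_pos: [0.586, -0.1355, 0.0769]
tool_rot: [-2.221, -2.221, 0.0]
contact_force: [-2.2, 0.2, 3.9]
opening: 0.0492
```

Contact, so I'll release, lift and back off to a viewing spot.

Emit:
jog_arm --pt "0 0 0 0 0 0 0.65" --pt "0 0 0 0 0 0 0.8" --pt "0 0 0 0 0 0 0.85" --pt "0 0 0 0 0 0 0.85" --pt "0 0 0 0 0 0 0.85" --pt "0 0 0 0 0 -1 0.85" --pt "0 0 0 0 0 -2.5 0.85" --pt "0 0 0 0 0 -3 0.85" --pt "0 0 0 0 0 -3 0.85" --pt "0 0 0 0 0 -3 0.85" --pt "0 0 0 0 0 -3 0.85" --pt "0 0 0 0 -1 -3 0.85"

```text
t: 26.67
tool_pos: [0.5765, -0.1354, 0.2638]
tool_rot: [2.22, 2.221, 0.001]
contact_force: [-0.0, 0.3, 0.5]
opening: 0.0729
```

Emit:
jog_arm --pt "0 0 0 0 -3 0 0.85" --pt "0 0 0 -2 -3 0 0.85" --pt "0 0 0 -2 -3 0 0.85" --pt "0 0 0 -2 -2 0 0.85" --pt "0 0 0 -2 0 0 0.85" --pt "0 0 0 -1 0 0 0.85" --pt "0 0 0 0 0 0 0.85" --pt "0 0 0 0 0 0 0.85" --pt "0 0 0 0 0 0 0.85"

```text
t: 27.42
tool_pos: [0.4664, -0.2247, 0.2614]
tool_rot: [-2.22, -2.222, -0.001]
contact_force: [-0.4, -0.2, 0.4]
opening: 0.0725
```

```bash
python3 w.py 9; python3 -c "
from h import *
P=np.load('w_9.npz')['P']
o,im,d=grab('scene');save(im[120:320,150:450].repeat(2,0).repeat(2,1),'end.png')
S=cloud('scene',d)
for n,P in(('wrist',P),('scene',S)):
 for y,zt in((.1016,.056),(.0224,.071),(-.0547,.087),(-.1362,.102)):
  m=(abs(P[...,2]-zt)<.006)&(np.hypot(P[...,0]-.588,P[...,1]-y)<.032)
  Q=P[m];print(n,y,m.sum(),((Q[:,:2].min(0)+Q[:,:2].max(0))/2).round(4) if len(Q) else '')
m=(S[...,2]>.1)&(np.hypot(S[...,0]-.65,S[...,1]+.39)<.03);print('antenna scene',S[m].mean(0))
o=ctrl.get_obs();print(o['t'],o['tool_pos'],o['contact_force'])"
```

```text
27.4167 [ 0.4664 -0.2247  0.2614] [-2.220e+00 -2.222e+00 -1.000e-03]
blob [431.  82.] 9562 top 0.102 mid [ 0.5847 -0.1363] ext [0.046 0.046] circ 0.5854 -0.1366 25.3 rgb [148.  99.  83.]
blob [594. 102.] 2716 top 0.027 mid [ 0.7944 -0.1602] ext [0.022 0.096] circ 0.7956 -0.1604 49.7 rgb [194.  64.  58.]
blob [306. 187.] 508 top 0.017 mid [ 0.4469 -0.2467] ext [0.031 0.032] circ 0.4473 -0.2469 16.8 rgb [149. 149. 152.]
plate [422.  31.] 719 [ 0.5861 -0.0588] z 0.0263 rect [586.4 -58.8] [45.8 54.5] 89.6
plate [409.  99.] 404 [ 0.583  -0.1364] z 0.0263 rect [ 585.3 -136.3] [52.7 55.3] 0.1
wrist 0.1016 0 
wrist 0.0224 0 
wrist -0.0547 1039 [ 0.5861 -0.0664]
wrist -0.1362 2423 [ 0.5853 -0.1366]
scene 0.1016 61 [0.5894 0.0986]
scene 0.0224 88 [0.5871 0.0216]
scene -0.0547 127 [ 0.5885 -0.0565]
scene -0.1362 176 [ 0.5869 -0.1364]
antenna scene [ 0.65172185 -0.39062028  0.13053488]
27.5167 [ 0.46638228 -0.22451288  0.26125653] [-0.42063081 -0.12258335 -0.83377243]
```

View pics/w_9.png

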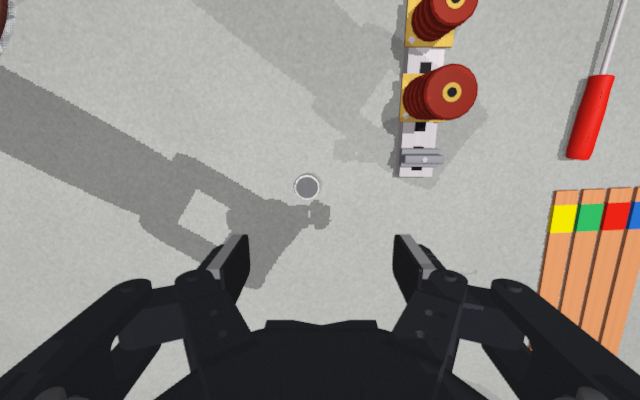

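View pics/end.png

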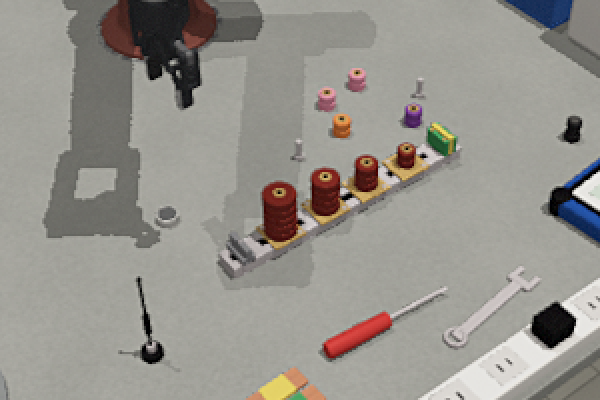

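The pictures show all four upright in stepped order from the earth block at (440,137), with the antenna standing at (148,350) and the gripper clear. Handing in.

```bash
python3 -c "
from station import ctrl
print(ctrl.finish_job())"
```

```text
the job is handed in; nothing more can be done
None
```

All four insulators are standing free and upright on the plates: 30 mm on plate_1 next to the earth block, then 45, 60 and 75 mm on plates 2, 3 and 4. I handed the job in at about 27.5 s.

- **Centring:** wrist-camera views put each insulator within about 1 mm of its plate centre. The 30, 45 and 60 were each measured after release, on the next trip past, and the 75 in the last look. The final scene-camera check agrees to about 3 mm. Its largest difference is at the 30 (y 0.0986 against 0.1014 m), which is about what that coarser view can resolve.
- **Bystanders:** in the last scene picture the antenna is upright and where it was, and the orange, pink and purple look-alikes have not been disturbed. The gripper ended clear of everything, with near-zero force.
- **Forces:** no check failed. The highest contact force I read was about 7 N, while gripping.

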